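Unlock the telescoping length stop and hold it out at its second stop

TASK

Knock the brass locking pin of the length stop fully down with the mallet (with the mallet only, never with the gripper itself), then stand the mallet back on the bench on the face of its head, without dropping it. Then squeeze the red button on the blue stop block, pull the block straight out past its first stop to its second stop at the very end of its travel, and finish while still holding it there, because its spring pulls it back in. Do not shift or tip the other things on the bench.

Things in the scene. Friction and masses are not known exactly. Their poses are not given: they have to be found in the camera images.
- length_stop: Fixed telescoping length stop. Grey square tube (42 wide, 240 long, top 58 above the bench) on a dark base plate 84 wide, 12 thick; a silver bar (26 x 26) with a blue stop block slides out of it. Origin: on the bench under the tube's mouth. y: level, the way the block pulls out (tube runs back to y = -240); z up. At y = -110 a steel block (48 x 46, top 62 above the bench) carries the locking pin.
- pin_top (a point): Centre of the top of the brass pin cap (diameter 24, cap 8 thick). It stands 88 above the bench when fully up and 72 when fully down, on the tube's centre line at y = -110 of the length stop. Moves with the pin.
- lock_pin (a joint): How far the locking pin is driven down: 0 = fully up, 0.016 m = fully home; starts between 0 and 0.003. Sprung, but stiff enough to stay where it is left; driving it straight down takes 9 to 11 N. While up it blocks the bar; the bar is freed from 0.013 on.
- stop_grip (a point): Grasp point in the blue stop block, level with the red button's centre, 74 above the bench, on the block's centre line; at the start at y = +35 of the length stop. The block is 34 wide (x of the length stop), 46 along y, and reaches from 10 to 94 above the bench; with the button 44 wide, 36 when it is in. Moves with the bar.
- stop_bar (a joint): How far bar and block are pulled out along +y of the length stop: 0 = home, first stop 0.070 m, second stop = end of travel, 0.140 m. A spring pulls back with 2.5 N (home) to 5 N (0.140). With the button out a catch locks the bar at home and at the first stop; with it held in the bar slides past. No lock at the second stop: let go, it runs back.
- squeeze_button (a joint): Travel of the red button: 0 = out, 0.008 m = fully in (catch free from 0.006), 2.4 to 4.8 N. A paddle 36 along y, 32 high, centred 74 above the bench, 10 proud of the block's -x face (the robot's side); pressed along +x of the length stop. Pinching block and button from above, fingers closing along that x axis, presses it.
- mallet: Loose mallet, 0.3 to 0.55 kg, standing on one face of its cylindrical head (52 diameter, 84 high, dark, black lower and white upper face). Origin: centre of the lower (black, striking) face; z up through the head; the wooden handle is level along its own +y, 42 above that face, from the head to y = 165.
- mallet_grip (a point): Point on the centre line of the mallet's handle, 55 from the head's axis and 42 above the lower face. The handle is a bar 24 wide (x of the mallet) and 26 high.
- glue_bottle: Bystander: white glue bottle, 56 diameter, 150 high, standing. Origin: centre of its underside. It and the mallet stand one on the left and one on the right of the bench; which is where changes.
- finish_tin: Bystander: tin, 90 diameter, 100 high. Origin: centre of its underside.
- screw_jar: Bystander: amber jar, 66 diameter, 85 high. Origin: centre of its underside.
- offcut_long: Bystander: pale wood offcut, 45 x 220 x 22 high, lying along its y. Origin: centre of its underside.
- offcut_short: Bystander: wood offcut, 60 x 90 x 30 high. Origin: centre of its underside.
- try_square: Bystander: joiner's square lying flat; wooden stock 120 x 25 x 18 high along its x, steel blade 30 wide and 4 thick along its +y to y = 142. Origin: under the centre of the stock.
- tape_measure: Bystander: green tape measure case, 65 x 32 x 60 high. Origin: centre of its underside.
Mind the look-alikes: they are no part of the job. Leave any green look-alike of the mallet alone.

How it is judged:
On the way, in this order (a step that is already met when the one before it is completed fails the run):
1. the locking pin is driven fully down while the mallet is held (value of joint lock_pin above 0.0135 m and contact force between the fingers and mallet above 1 N).
2. the mallet stands on the bench again, let go (height (world z) of mallet below 0.006 m and angle between mallet's own z axis and vertical below 0.12 rad and contact force between the fingers and mallet below 0.1 N), for 0.2 s.
3. the button is pressed in with the block still home (value of joint squeeze_button above 0.006 m and value of joint stop_bar below 0.02 m).
At the end, for the whole second after the job is handed in: The bar is out at its second stop (at least 134 of 140 mm) and still, held there by the gripper (more than 3 N of contact); the pin is down (at least 13.5 of 16 mm); the mallet stands upright on its face on the bench (within 6 mm and 0.12 rad), let go and not touching the stop block (all of step 2 and value of joint stop_bar above 0.134 m and linear speed of stop_bar below 0.02 m/s and contact force between the fingers and stop_bar above 3 N and contact force between mallet and stop_bar below 0.1 N and value of joint lock_pin above 0.0135 m); the arm keeps its last pose, push and grip.
It fails at once if the gripper or arm touches the locking pin (contact force between any of the fingers, the arm and lock_pin above 0.5 N).
It fails at once if the mallet is dropped (contact force between the fingers and mallet below 0.05 N and height (world z) of mallet above 0.03 m and linear speed of mallet above 0.3 m/s).
It fails at once if another thing on the bench is shifted by more than 30 mm or tipped (distance of any of glue_bottle, finish_tin, screw_jar, offcut_long, offcut_short, try_square, tape_measure from where it was at the start of the episode above 0.03 m or angle between any of glue_bottle, finish_tin, screw_jar, offcut_long, offcut_short, try_square, tape_measure's own z axis and vertical above 0.4 rad).
It also fails if it takes over 58 s, if anything falls off the work surface, if the arm or the gripper's body presses on something with over 40 N, if the wrist force passes 120 N, or if a joint passes its speed limit or range.

ROBOT

A 6-joint arm with a two-finger parallel gripper is mounted at the origin on the work surface. World frame = base frame: x ahead of the robot, y to its left, z up, the work surface at z = 0. Lengths are in m, angles in rad, forces in N, time in s.
With the tool pointing down it reaches from about 0.275 to 0.875 m from the base axis. Payload 12.5 kg.
Tool frame: the origin (TCP) lies midway between the tips of the shut fingers; the grasp point (between the pads) lies 19 mm behind it (tcp_to_grasp is the distance from the TCP to the grasp point, in m); x points along the fingers, y is the direction in which the jaws open and shut, and the axes are right-handed (so a half turn about x gives the same grasp; the last joint's range is limited). The gripper opens to 85 mm and grips with 20 to 120 N. Pads are 22 mm wide; open, the fingers measure 114 mm over their backs; the gripper's body (76 mm by 85 mm) begins 54 mm behind the grasp point. The pads swing forward as they close: fully open they stand 13 mm farther back than shut.
Start: joints at [1.081, 0.351, 1.652, -0, 1.139, -0.085], TCP at [0.217, 0.506, 0.231] pointing down, gripper open.
Joint ranges: [-2.75, 2.75], [-0.79, 2.1], [0.01, 2.65], [-1.57, 4.71], [0.07, 3.14], [-2.87, 2.87]. Speed limits (rad/s): [2.22, 2.22, 2.79, 3.14, 3.14, 3.14].

INTERFACE

Orientations are given as a 3x3 rotation matrix whose columns are the frame's x, y, z axes.
In Python, from cell import * gives the robot as it stands.
- The arm moves only by the tool carry_out, never from a script. Its argument "targets" is one flat list of numbers, 5 for each row, row after row: the opening, from 0 (shut) to 1 (fully open), then the shift along the tool's x, y, z in m, then the turn about the tool's x in degrees. In form: [gripper, tx, ty, tz, roll, gripper, tx, ty, tz, roll, ...]. A call has 1 to 20 rows; each row shifts and turns the commanded pose from where the row before left it, along the tool's axes as they then stand; what a row does not reach is not made up. A row lasts 1/12 s, in which the tool goes at most 41.7 mm and 7.16 degrees, less where a joint would pass 70% of its speed; a pose out of reach is approached as far as the arm can. A call with a gripper value outside its range is refused whole. The fingers move at their own pace and stop on an object; "squeeze" is the grip in N (left out, the last holds). Time passes only in rows, so rows that do not move let the fingers close. It gives the time, the measured TCP pose, the force and the opening at its end, in the units of the state.
- sense(): the state, without advancing time (a new reading comes with each control period).
- camera(name): name is "scene" or "side" or "wrist"; returns the picture (400x640x3 uint8, blue, green, red); there is no depth.
- camera_info(name): a dict with "intrinsics" (3x3 intrinsics, pixels), "k1" (the pictures are not rectified: a ray, as slopes to the right and down, at radius r is drawn at 1 + k1 r^2 times it, then the intrinsics apply), "view" (4x4, takes a point from world to camera coordinates). Camera axes: x right, y up, looking along -z (the intrinsics and any distortion apply to the point x, -y, -z); pixel columns grow to the right and rows downward; lengths in m; the calibration is good to about 2 mm. A picture is of the moment at which its call begins: read the wrist's pose just before it. camera_info takes no time and is no camera call; for the wrist camera it gives the pose at the moment of the call.
- finish_job(): hands the job in, once; it reports no verdict.
The state is a dict: "time_s": time; "qpos": joint angles; "dq": joint speeds; "effort": joint torques, N m; "position": TCP position; "eef_rot": TCP orientation; "ft_force": force on the tool from outside, world axes, zero at the start; "torque": the same for the moment, N m; "finger_gap": finger opening in m.
Only numpy, scipy, OpenCV 4.12 (cv2) and the standard library are available. Lean on these libraries where they do the work, as an engineer would, in place of code of your own. Each camera call takes 0.05 s, during which the arm holds its last target.

## Working session

There is one attempt and no reset: what is moved stays moved. The work goes in short steps, Python scripts to look and compute and a tool call to move; the robot and the scene stay as the last step left them, time stands still between calls to the robot, and variables do not carry over. Pictures are saved under pics/ and viewed, and the job is handed in when it is done.

Besides the shell and the picture viewer there is one more tool, called after "Request:" as name(argument=value, ...), one argument or row to a line, values as JSON. carry_out: Moves the arm, as the interface text tells. Its arguments: {"type":"object","properties":{"targets":{"type":"array","items":{"type":"number"}},"squeeze":{"type":"number"}},"required":["targets"]}

```bash
ls; mkdir -p pics
python3 - <<'E'
from cell import *
import cv2
s=sense();print(s)
for n in("scene","side","wrist"):
    cv2.imwrite(f"pics/{n}0.png",camera(n)); i=camera_info(n);print(n,i)
E
```

```text
pics
{'time_s': 0.0, 'qpos': array([ 1.08140927e+00,  3.51222667e-01,  1.65243218e+00,  7.51203901e-06,
        1.13915288e+00, -8.45914667e-02]), 'dq': array([ 2.31443777e-04,  1.20258365e-03,  1.98464447e-04,  7.80576254e-05,
        3.04432690e-03, -9.28826479e-04]), 'effort': array([-3.67692657e-03, -5.06108236e+01, -2.91382205e+01, -3.30761113e-04,
        4.69894512e-03, -1.93719916e-05]), 'position': array([0.2164133 , 0.50525494, 0.23076279]), 'eef_rot': array([[-5.77212803e-04,  3.93833426e-01,  9.19181647e-01],
       [-1.06924752e-03,  9.19181031e-01, -3.93833833e-01],
       [-9.99999262e-01, -1.21015863e-03, -1.09457647e-04]]), 'ft_force': array([-0.28031429, -0.04347913,  0.3704858 ]), 'torque': array([-0.01013174, -0.05219944,  0.02863765]), 'finger_gap': 0.085474142414872}
scene {'intrinsics': array([[474.13353266,   0.        , 316.89662334],
       [  0.        , 474.13353266, 200.74170857],
       [  0.        ,   0.        ,   1.        ]]), 'k1': -0.1397365427180879, 'view': array([[ 0.15977396,  0.98709274, -0.01096344, -0.06024013],
       [-0.83671153,  0.1413
[... 465 characters left out ...]
78274156, -0.09687062],
       [-0.13078558, -0.77174573,  0.62233726, -1.14471818],
       [ 0.        ,  0.        ,  0.        ,  1.        ]])}
wrist {'intrinsics': array([[321.29859479,   0.        , 321.26053844],
       [  0.        , 321.29859479, 204.39760064],
       [  0.        ,   0.        ,   1.        ]]), 'k1': -0.0436608452586466, 'view': array([[ 3.94779641e-01,  9.18775309e-01, -9.83612436e-04,
        -5.48834250e-01],
       [-8.70672448e-01,  3.73768498e-01, -3.19728946e-01,
         4.05038805e-02],
       [-2.93391418e-01,  1.27078883e-01,  9.47508540e-01,
        -3.81462634e-01],
       [ 0.00000000e+00,  0.00000000e+00,  0.00000000e+00,
         1.00000000e+00]])}
```

View pics/scene0.png

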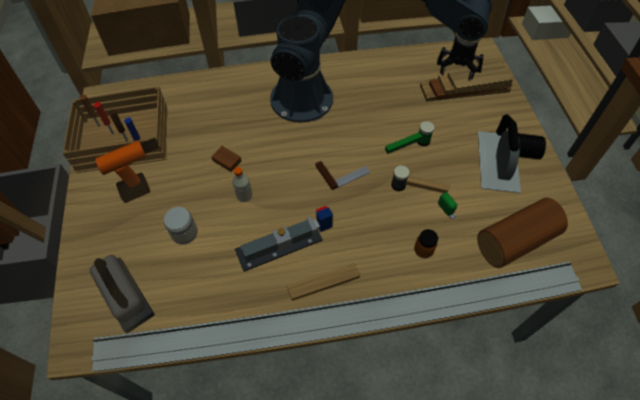

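View pics/side0.png

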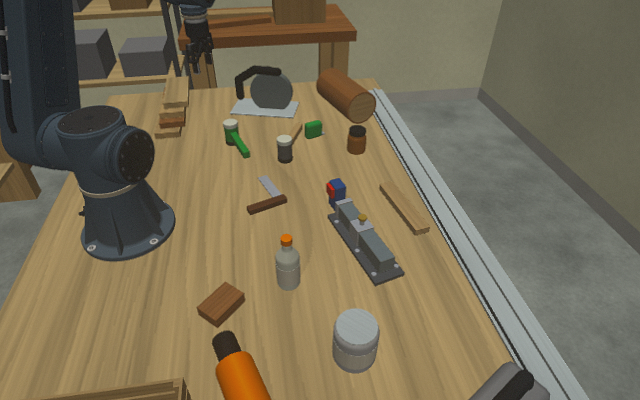

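View pics/wrist0.png

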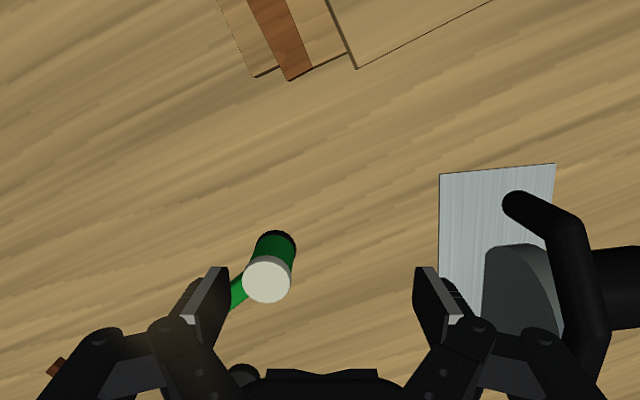

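The scene view shows the mallet head near (400,178) with its handle running right, the tape measure at (447,203), the pin at (281,231) and the block at (323,217). I'll enlarge these areas to measure them.

```bash
cat > h.py <<'E'
from cell import *
import cv2, numpy as np
def ray(info,uv):
    K=info["intrinsics"];k1=info["k1"]
    p=cv2.undistortPoints(np.array([[uv]],float),K,np.array([k1,0,0,0,0.]))[0,0]
    V=info["view"];R=V[:3,:3];c=-R.T@V[:3,3]
    d=R.T@np.array([p[0],-p[1],-1]);return c,d/np.linalg.norm(d)
def onplane(info,uv,z):
    c,d=ray(info,uv);return c+d*(z-c[2])/d[2]
def tri(obs):
    A=np.zeros((3,3));b=np.zeros(3);L=[]
    for i,uv in obs:
        c,d=ray(i,uv);P=np.eye(3)-np.outer(d,d);A+=P;b+=P@c;L.append((c,d))
    x=np.linalg.solve(A,b)
    return x,[np.linalg.norm((np.eye(3)-np.outer(d,d))@(x-c)) for c,d in L]
def proj(info,X):
    V=info["view"];p=V[:3,:3]@X+V[:3,3];a=np.array([p[0],-p[1]])/-p[2]
    a=a*(1+info["k1"]*(a@a));K=info["intrinsics"];return K[:2,:2]@a+K[:2,2]
def crop(img,x0,y0,x1,y1,f,name):
    cv2.imwrite("pics/"+name,cv2.resize(img[y0:y1,x0:x1],None,fx=f,fy=f,interpolation=cv2.INTER_CUBIC))
E
python3 - <<'E'
from h import *
a=cv2.imread("pics/scene0.png");b=cv2.imread("pics/side0.png")
crop(a,225,190,345,275,6,"sc_stop.png");crop(a,380,110,480,220,5,"sc_mal.png")
crop(b,320,170,410,290,5,"sd_stop.png");crop(b,210,110,330,170,6,"sd_mal.png")
E
```

```text
(no output)
```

View pics/sc_stop.png

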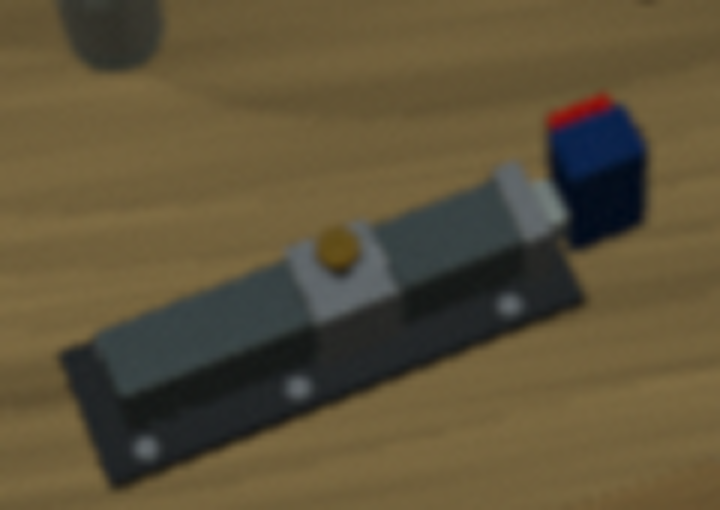

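View pics/sc_mal.png

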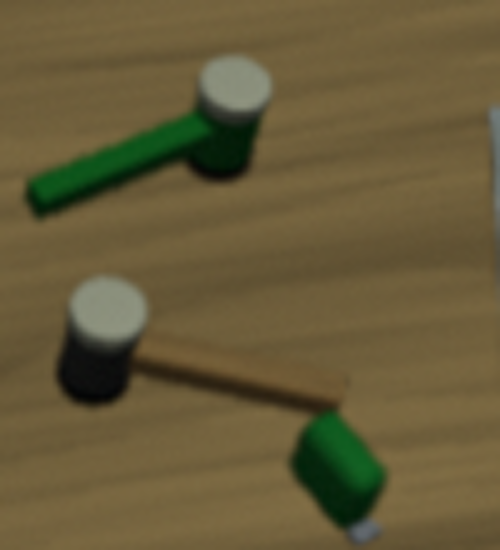

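View pics/sd_stop.png

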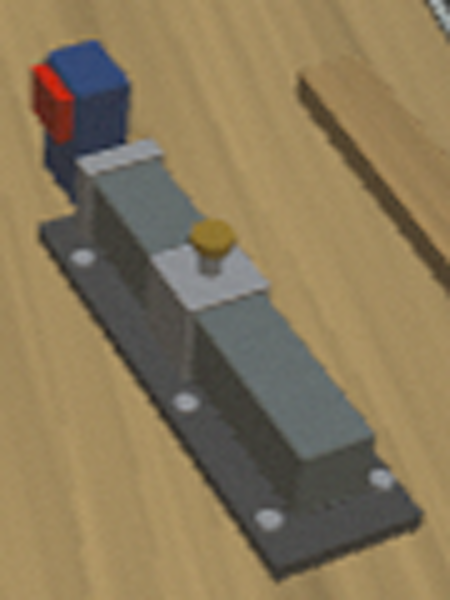

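View pics/sd_mal.png

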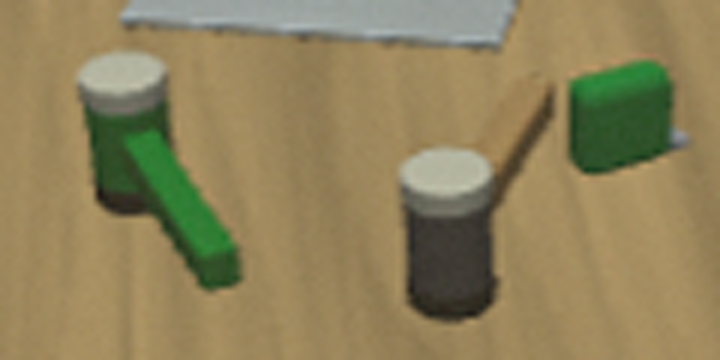

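Run:
```python
from h import *
S=camera_info("scene");D=camera_info("side")
f=lambda u,v,x0,y0,k:(x0+(u+.5)/k-.5,y0+(v+.5)/k-.5)
ss=lambda u,v:f(u,v,225,190,6); ds=lambda u,v:f(u,v,320,170,5)
sm=lambda u,v:f(u,v,380,110,5); dm=lambda u,v:f(u,v,210,110,6)
def show(n,a,b,z):
    x,e=tri([(S,a),(D,b)]);print(n,"tri",x.round(4),"res",np.round(e,4),"planes",onplane(S,a,z)[:2].round(4),onplane(D,b,z)[:2].round(4))
show("pin",ss(338,242),ds(212,236),.087)
show("malhead",sm(108,309),dm(446,172),.084)
show("handle end top",sm(340,384),dm(543,80),.055)
# block top corners: scene: corners (550,128)?,(608,104),(645,150),(572,178)
for n,a in (("nearmouth -x",(552,135)),("far -x",(614,104)),("far +x",(645,148)),("near +x",(568,180))): print(n,onplane(S,ss(*a),.094).round(4))
for n,a in (("near -x",(70,92)),("far -x",(52,57)),("far+x",(97,42)),("near+x",(128,82))): print("side",n,onplane(D,ds(*a),.094).round(4))
# tube top edge corners
print("tube rear", onplane(S,ss(95,338),.058),onplane(S,ss(122,397),.058))
print("tube rear side", onplane(D,ds(305,460),.058),onplane(D,ds(373,437),.058))
print("mouth side", onplane(D,ds(80,160),.058),onplane(D,ds(155,142),.058))
print("plate rear", onplane(S,ss(60,355),.012),onplane(S,ss(115,487),.012), "front",onplane(S,ss(583,297),.012))
print("plate rear side", onplane(D,ds(278,572),.012),onplane(D,ds(420,520),.012),"front -x",onplane(D,ds(40,230),.012))
print("tape", onplane(S,sm(322,413),.06),onplane(S,sm(385,470),.06),onplane(S,sm(295,460),.03))
```

```text
pin tri [ 0.6166 -0.1494  0.0837] res [0.0002 0.0002] planes [ 0.6182 -0.1492] [ 0.6156 -0.1531]
malhead tri [0.4609 0.2708 0.08  ] res [0.0011 0.0011] planes [0.4647 0.2689] [0.4598 0.2657]
handle end top tri [0.5312 0.4157 0.0538] res [0.0017 0.0017] planes [0.5301 0.4163] [0.5319 0.4109]
nearmouth -x [ 0.578  -0.0325  0.094 ]
far -x [0.5649 0.0023 0.094 ]
far +x [0.5936 0.0135 0.094 ]
near +x [ 0.6057 -0.0287  0.094 ]
side near -x [ 0.5657 -0.0334  0.094 ]
side far -x [ 5.62e-01 -5.00e-04  9.40e-02]
side far+x [0.5897 0.0092 0.094 ]
side near+x [ 0.599  -0.0297  0.094 ]
tube rear [ 0.63734903 -0.2794154   0.058     ] [ 0.67285189 -0.26846068  0.058     ]
tube rear side [ 0.62981392 -0.28226783  0.058     ] [ 0.66588078 -0.27349655  0.058     ]
mouth side [ 0.56925949 -0.04904728  0.058     ] [ 0.6137213  -0.04035301  0.058     ]
plate rear [ 0.6203111  -0.30366969  0.012     ] [ 0.70054509 -0.28104278  0.012     ] front [ 0.63144658 -0.02537315  0.012     ]
plate rear side [ 0.61357883 -0.30899066  0.012     ] [ 0.69031297 -0.2895273   0.012     ] front -x [ 0.54717477 -0.05188482  0.012     ]
tape [0.55321912 0.39527389 0.06      ] [0.60253628 0.42307194 0.06      ] [0.56834915 0.37840848 0.03      ]
```

Request:
carry_out(
  targets=[1, 0, -0.008, 0.04, 0, 1, 0, -0.008, 0.04, 0, 1, 0, -0.008, 0.04, 0, 1, 0, -0.008, 0.04, 0, 1, 0, -0.008, 0.04, 0, 1, 0, -0.008, 0.04, 0, 1, 0, -0.008, 0.04, 0, 1, 0, -0.008, 0.04, 0, 1, 0, 0, 0, 7, 1, 0, 0, 0, 7, 1, 0, 0, 0, 7, 1, 0, 0, 0, 7, 1, 0, 0, 0, 7, 1, 0, 0, 0, 7, 1, 0, 0, 0, 7, 1, 0, 0, 0, 7, 1, 0, 0, 0, 7, 1, 0, 0, 0, 7, 1, 0, 0, 0, 7, 1, 0, 0, 0, 7],
  squeeze=100,
)

```text
time_s: 1.82
position: [0.4854, 0.3206, 0.231]
eef_rot: [[-0.001, 0.954, -0.301], [-0.0, -0.301, -0.954], [-1.0, -0.0, 0.0]]
ft_force: [-0.1, -0.1, -0.6]
finger_gap: 0.0852
```

Request:
carry_out(
  targets=[1, 0, 0, 0, 7, 1, 0, 0, 0, 1.5, 1, 0, 0, 0, 0, 1, 0, 0, 0, 0],
)

```text
time_s: 2.15
position: [0.4854, 0.3206, 0.2311]
eef_rot: [[-0.0, 0.902, -0.432], [-0.0, -0.432, -0.902], [-1.0, -0.0, 0.0]]
ft_force: [0.4, 0.1, -0.5]
finger_gap: 0.0852
```

Run:
```python
from h import *
s=sense();print(s["time_s"],s["position"],s["eef_rot"].round(4),s["dq"].round(3),s["qpos"].round(3))
I=camera_info("wrist");im=camera("wrist");cv2.imwrite("pics/w1.png",im)
np.save("w1.npy",I["view"]);print(-I["view"][:3,:3].T@I["view"][:3,3])
```

```text
2.15 [0.48543166 0.32064467 0.23110739] [[-3.000e-04  9.018e-01 -4.322e-01]
 [-2.000e-04 -4.322e-01 -9.018e-01]
 [-1.000e+00 -2.000e-04  3.000e-04]] [-0.001 -0.002 -0.     0.    -0.001 -0.007] [0.504 0.409 1.567 0.    1.166 0.951]
[0.52019613 0.39462455 0.37402265]
```

View pics/w1.png

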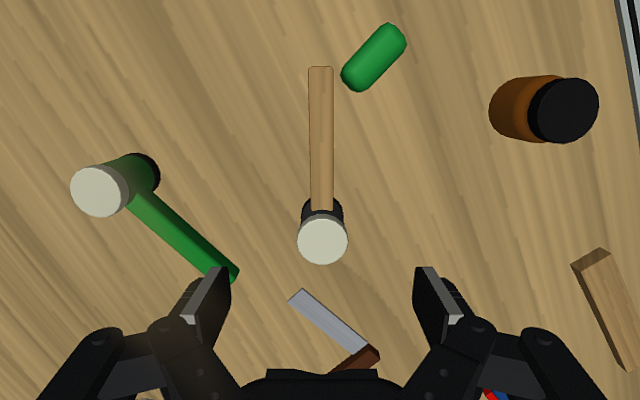

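The wrist view shows the mallet head top at about (322,240) and the handle running to (320,67). The green look-alike is well to the left and the tape measure is at (374,57).

Run:
```python
from h import *
im=cv2.imread("pics/w1.png");I=camera_info("wrist");I["view"]=np.load("w1.npy")
hsv=cv2.cvtColor(im,cv2.COLOR_BGR2HSV)
m=((hsv[...,1]<60)&(hsv[...,2]>150)).astype(np.uint8);m[:, :290]=0;m[:,360:]=0;m[:205]=0;m[275:]=0
c=max(cv2.findContours(m,0,2)[0],key=cv2.contourArea);print(cv2.fitEllipse(c))
pts=np.array([onplane(I,p[0],.084)[:2] for p in c]);
(x,y),r=cv2.minEnclosingCircle(pts.astype(np.float32));print("head",x,y,r)
# handle
print(hsv[130,300],hsv[130,320])
g=im[:,:,:].astype(int)
for v in (90,110,130,150,170,190): print(v,[ "%d:%s"%(u,im[v,u]) for u in range(302,340,3)])
```

```text
((321.78570556640625, 241.27932739257812), (45.054622650146484, 49.57121658325195), 91.1143798828125)
head 0.46113693714141846 0.2706485688686371 0.02522752806544304
[ 19 110 156] [ 18 120 151]
90 ['302:[ 91 134 157]', '305:[ 97 143 168]', '308:[ 65 101 124]', '311:[ 80 124 154]', '314:[ 85 129 158]', '317:[ 86 131 160]', '320:[ 81 125 152]', '323:[ 78 119 146]', '326:[ 86 131 160]', '329:[ 83 128 157]', '332:[ 60 102 129]', '335:[ 96 140 165]', '338:[ 94 138 162]']
110 ['302:[ 91 135 158]', '305:[ 90 133 157]', '308:[ 84 123 145]', '311:[ 77 122 152]', '314:[ 83 128 156]', '317:[ 84 130 159]', '320:[ 82 125 153]', '323:[ 84 130 159]', '326:[ 87 134 163]', '329:[ 84 130 158]', '332:[ 62 103 132]', '335:[ 98 143 168]', '338:[ 97 142 167]']
130 ['302:[ 90 134 156]', '305:[ 91 134 157]', '308:[ 92 135 157]', '311:[ 77 121 151]', '314:[ 83 127 154]', '317:[ 84 128 157]', '320:[ 80 123 151]', '323:[ 87 132 161]', '326:[ 87 135 165]', '329:[ 84 128 157]', '332:[ 60 102 131]', '335:[ 96 142 167]', '338:[ 96 141 165]']
150 ['302:[ 84 126 148]', '305:[ 84 124 146]', '308:[ 86 128 151]', '311:[ 74 120 151]', '314:[ 81 125 152]', '317:[ 82 125 153]', '320:[ 85 131 160]', '323:[ 89 136 165]', '326:[ 90 136 165]', '329:[ 84 129 157]', '332:[ 61 102 132]', '335:[ 93 137 160]', '338:[ 95 138 163]']
170 ['302:[ 88 130 153]', '305:[ 91 133 156]', '308:[ 92 134 158]', '311:[ 73 120 154]', '314:[ 79 122 148]', '317:[ 79 122 149]', '320:[ 83 128 156]', '323:[ 88 136 165]', '326:[ 88 136 166]', '329:[ 84 128 156]', '332:[ 61 102 132]', '335:[ 88 130 152]', '338:[ 86 126 149]']
190 ['302:[ 86 127 149]', '305:[ 84 124 146]', '308:[ 89 130 153]', '311:[ 64 107 138]', '314:[ 79 121 147]', '317:[ 78 122 148]', '320:[ 81 125 152]', '323:[ 89 136 166]', '326:[ 89 136 166]', '329:[ 84 128 157]', '332:[ 65 106 135]', '335:[ 93 136 159]', '338:[ 95 138 163]']
```

Run:
```python
from h import *
im=cv2.imread("pics/w1.png");crop(im,285,55,365,275,3.6*.7,"w1c.png");crop(im,295,55,345,135,7,"w1d.png")
```

```text
(no output)
```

View pics/w1d.png

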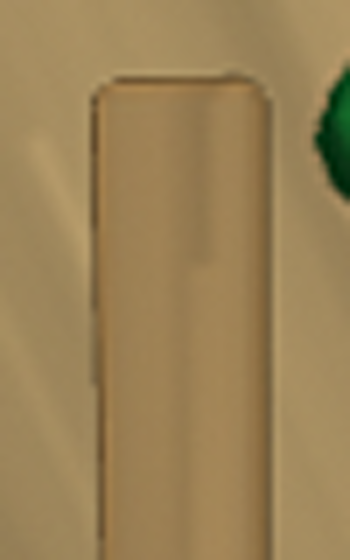

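Run:
```python
from h import *
I=camera_info("wrist");I["view"]=np.load("w1.npy")
e=onplane(I,(320.9,67),.055)[:2];a=onplane(I,(320.9,90),.055)[:2];b=onplane(I,(321.3,190),.055)[:2]
h=np.array([.4611,.2706]);print(e,a,b,np.linalg.norm(e-h))
for d in(e-h,a-b): print(np.degrees(np.arctan2(d[1],d[0])))
d=(e-h)/np.linalg.norm(e-h);g=h+.05*d;s=sense();print(g,"tool delta",s["eef_rot"].T@(np.array([*g,.042-.019+.0])-s["position"]))
```

```text
[0.53107668 0.41817499] [0.52231101 0.3999475 ] [0.480277   0.31159297] 0.16332517546714873
64.6307621770291
64.55758081775173
[0.4825225  0.31577827] tool delta [ 0.20813435 -0.00047866  0.00559527]
```

Request:
carry_out(
  targets=[1, 0.03, 0, 0.004, 0, 1, 0.035, 0, 0, 0, 1, 0.035, 0, 0, 0, 1, 0.035, 0, 0, 0, 1, 0.03, 0, 0, 0, 1, 0.025, 0, 0, 0, 1, 0.015, 0, 0, 0, 1, 0.005, 0, 0, 0, 0, 0, 0, 0, 0, 0, 0, 0, 0, 0, 0, 0, 0, 0, 0, 0, 0, 0, 0, 0, 0, 0, 0, 0, 0, 0, 0, 0, 0, 0, 0, 0, 0, 0, 0, 0, 0, 0, 0, 0],
  squeeze=110,
)

```text
time_s: 3.53
position: [0.4843, 0.3174, 0.0224]
eef_rot: [[0.001, 0.901, -0.433], [0.001, -0.433, -0.901], [-1.0, 0.001, -0.001]]
ft_force: [-0.5, -1.1, 7.7]
finger_gap: 0.0227
```

Run:
```python
from h import *
s=sense();print(s["time_s"],s["position"],s["eef_rot"].round(4),s["finger_gap"],s["ft_force"])
im=camera("wrist");cv2.imwrite("pics/w2.png",im)
```

```text
3.5333 [0.48433041 0.31740422 0.02243479] [[ 1.500e-03  9.012e-01 -4.334e-01]
 [ 7.000e-04 -4.334e-01 -9.012e-01]
 [-1.000e+00  1.000e-03 -1.300e-03]] 0.02266018165822273 [-0.53170453 -1.0602223   7.7019261 ]
```

View pics/w2.png

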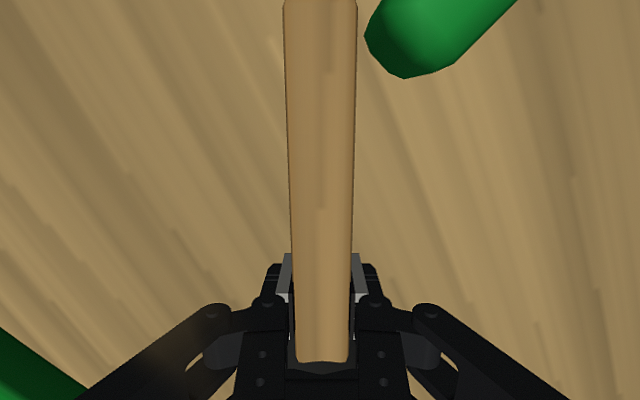

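Request:
carry_out(
  targets=[0, -0.005, 0, 0, 0, 0, -0.015, 0, 0, 0, 0, -0.025, 0, 0, 0, 0, -0.025, 0, 0, 0, 0, -0.025, 0, 0, 0, 0, -0.025, 0, 0, 0, 0, -0.015, 0, 0, 0, 0, -0.01, 0, 0, 0, 0, -0.005, 0, 0, 0, 0, 0, 0, 0, 0, 0, 0, 0, 0, 0],
)

```text
time_s: 4.5
position: [0.4833, 0.3168, 0.1703]
eef_rot: [[-0.001, 0.901, -0.434], [-0.001, -0.434, -0.901], [-1.0, -0.001, 0.001]]
ft_force: [-0.1, -0.7, -6.4]
finger_gap: 0.0227
```

Run:
```python
from h import *
s=sense();print(s["time_s"],s["position"],s["eef_rot"].round(4),s["finger_gap"],s["ft_force"],s["torque"])
im=camera("side");cv2.imwrite("pics/d3.png",im);crop(im,200,20,360,170,5,"d3c.png")
```

```text
4.5 [0.4833208  0.31682376 0.17032481] [[-1.300e-03  9.011e-01 -4.336e-01]
 [-7.000e-04 -4.336e-01 -9.011e-01]
 [-1.000e+00 -9.000e-04  1.200e-03]] 0.022681711131590968 [-0.09150825 -0.70105819 -6.42536304] [ 0.19509651 -0.09699006  0.01717602]
```

View pics/d3c.png

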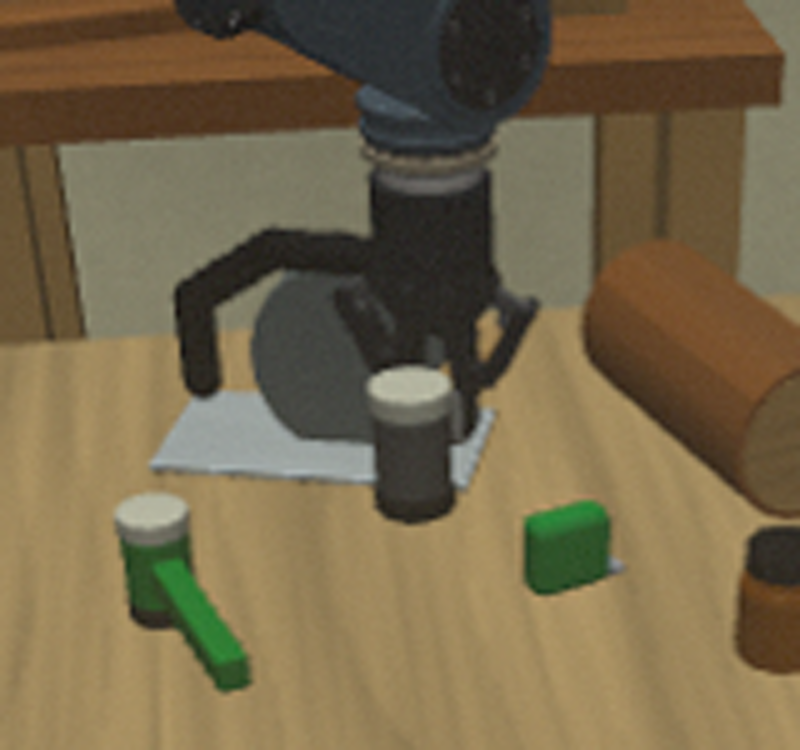

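Request:
carry_out(
  targets=[0, 0, 0.01, 0.0095, 0, 0, 0, 0.018, 0.0175, 0, 0, 0, 0.0262, 0.0253, 0, 0, 0, 0.0262, 0.0253, 0, 0, 0, 0.0262, 0.0253, 0, 0, 0, 0.0262, 0.0253, 0, 0, 0, 0.0262, 0.0253, 0, 0, 0, 0.0262, 0.0253, 0, 0, 0, 0.0262, 0.0253, 0, 0, 0, 0.0262, 0.0253, 0, 0, 0, 0.0262, 0.0253, 0, 0, 0, 0.0262, 0.0253, 0, 0, 0, 0.018, 0.0175, 0, 0, 0, 0.0105, 0.0095, 0, 0, 0, 0.004, 0.004, 0, 0, 0, 0, 0, 0, 0, 0, 0, 0, 0],
)

```text
time_s: 5.97
position: [0.639, -0.102, 0.1707]
eef_rot: [[-0.001, 0.901, -0.433], [0.001, -0.433, -0.901], [-1.0, -0.001, -0.0]]
ft_force: [-1.0, 0.7, -5.8]
finger_gap: 0.0226
```

Run:
```python
from h import *
s=sense();print(s["time_s"],s["position"],s["eef_rot"].round(4),s["finger_gap"],s["ft_force"])
im=camera("side");cv2.imwrite("pics/d4.png",im);crop(im,280,90,430,270,4,"d4c.png")
im=camera("scene");cv2.imwrite("pics/s4.png",im);crop(im,220,150,350,270,5,"s4c.png")
```

```text
5.9667 [ 0.63899276 -0.10202453  0.17072471] [[-1.300e-03  9.013e-01 -4.333e-01]
 [ 7.000e-04 -4.333e-01 -9.013e-01]
 [-1.000e+00 -1.500e-03 -1.000e-04]] 0.022585277812090673 [-0.99506705  0.69228013 -5.79683896]
```

View pics/d4c.png

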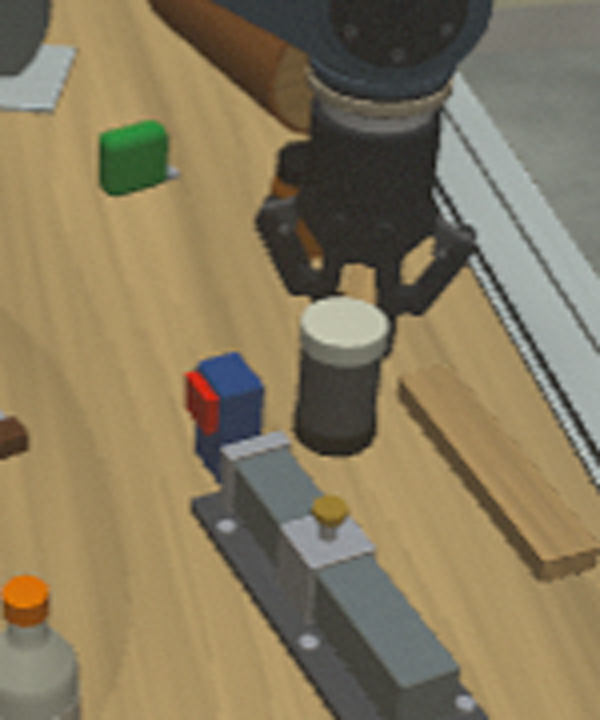

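View pics/s4c.png

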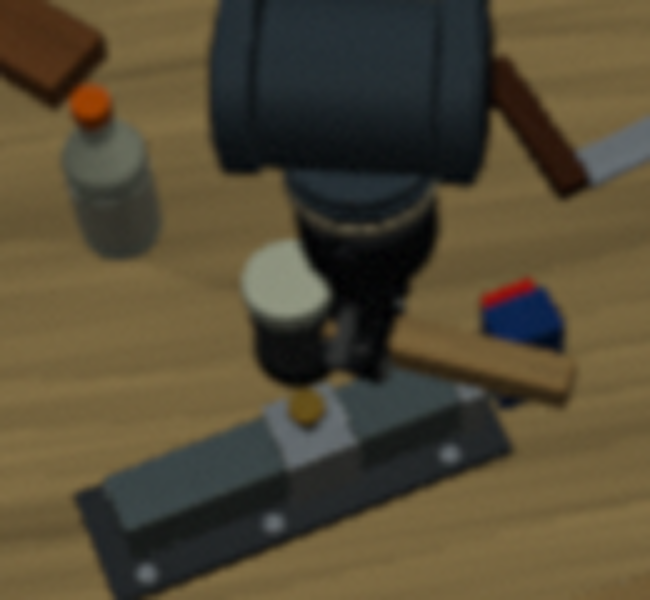

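Run:
```python
from h import *
S=camera_info("scene");D=camera_info("side")
print(tri([(S,(220+287/5,150+281/5)),(D,(280+344/4,90+324/4))]))
print("block",tri([(S,(220+523/5,150+312/5)),(D,(280+232/4,90+371/4))]))
```

```text
(array([ 0.61702933, -0.14812246,  0.2254149 ]), [np.float64(0.0007805021156051467), np.float64(0.0007805021156051074)])
block (array([ 0.58267313, -0.00837983,  0.0917873 ]), [np.float64(0.0007309616289307876), np.float64(0.0007309616289307645)])
```

Request:
carry_out(
  targets=[0, 0.01, 0, 0, 0, 0, 0.02, 0, 0, 0, 0, 0.015, 0, 0, 0, 0, 0.008, 0, 0, 0, 0, 0.003, 0, 0, 0, 0, 0.003, 0, 0, 0, 0, 0.003, 0, 0, 0, 0, 0.003, 0, 0, 0, 0, 0.003, 0, 0, 0, 0, 0.003, 0, 0, 0, 0, 0.003, 0, 0, 0, 0, 0, 0, 0, 0],
)

```text
time_s: 7.07
position: [0.6401, -0.1028, 0.0976]
eef_rot: [[0.001, 0.901, -0.433], [-0.0, -0.433, -0.901], [-1.0, 0.001, -0.001]]
ft_force: [0.5, 3.2, 0.7]
finger_gap: 0.0228
```

Run:
```python
from h import *
s=sense();print(s["time_s"],s["position"],s["finger_gap"],s["ft_force"],s["torque"])
im=camera("side");crop(im,280,90,430,270,4,"d5c.png")
```

```text
7.0667 [ 0.64005546 -0.10284168  0.09759842] 0.022838550045259143 [0.54922608 3.24172088 0.73344901] [ 0.62276524  0.04844114 -0.07070596]
```

View pics/d5c.png

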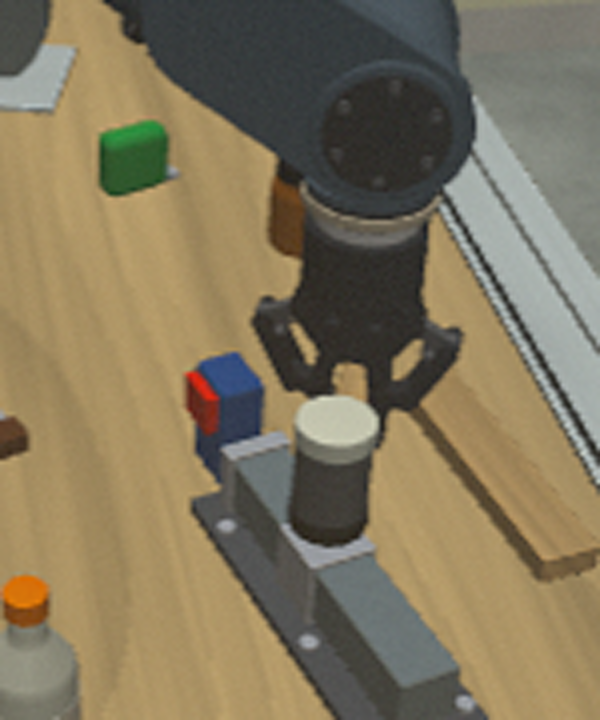

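Request:
carry_out(
  targets=[0, 0.002, 0, 0, 0, 0, 0.002, 0, 0, 0, 0, 0.002, 0, 0, 0, 0, 0.002, 0, 0, 0, 0, 0, 0, 0, 0],
  squeeze=120,
)

```text
time_s: 7.53
position: [0.6416, -0.1024, 0.0926]
eef_rot: [[0.005, 0.901, -0.434], [-0.0, -0.434, -0.901], [-1.0, 0.005, -0.002]]
ft_force: [-1.9, 11.9, 24.7]
finger_gap: 0.0224
```

Run:
```python
from h import *
s=sense();print(s["time_s"],s["position"],s["finger_gap"],s["ft_force"],s["torque"])
im=camera("side");crop(im,280,90,430,270,4,"d6c.png")
```

```text
7.5333 [ 0.6415694  -0.10240318  0.09262073] 0.02235714262068258 [-1.90323159 11.92188731 24.65072624] [ 1.16799768  0.89433672 -0.36490222]
```

View pics/d6c.png

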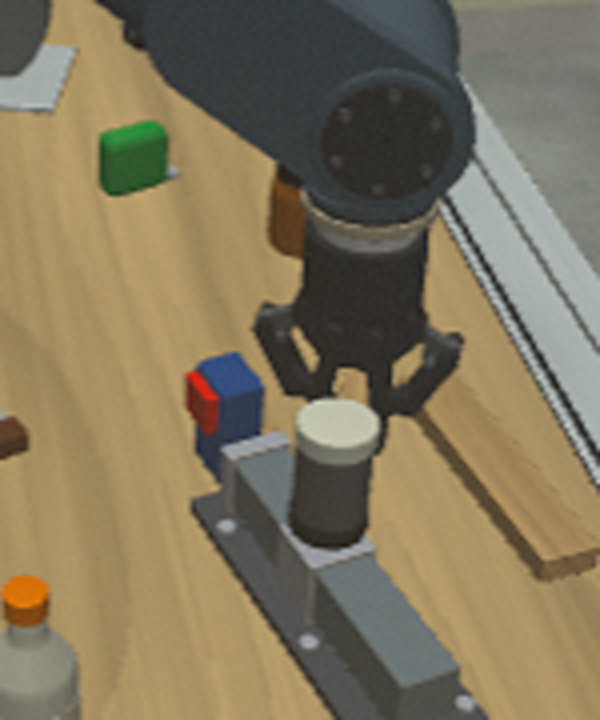

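Request:
carry_out(
  targets=[0, -0.004, 0, 0, 0, 0, -0.006, 0, 0, 0, 0, -0.015, 0, 0, 0, 0, -0.02, 0, 0, 0, 0, -0.02, 0, 0, 0, 0, -0.015, 0, 0, 0, 0, -0.005, 0, 0, 0, 0, 0, 0, 0, 0, 0, 0, 0, 0, 0],
)

```text
time_s: 8.33
position: [0.639, -0.1031, 0.1731]
eef_rot: [[-0.002, 0.901, -0.434], [0.0, -0.434, -0.901], [-1.0, -0.001, 0.0]]
ft_force: [-0.1, 0.2, -5.1]
finger_gap: 0.0224
```

Run:
```python
from h import *
s=sense();print(s["time_s"],s["position"],s["eef_rot"].round(4),s["finger_gap"],s["ft_force"],s["torque"])
im=camera("side");cv2.imwrite("pics/d7.png",im);crop(im,280,90,430,270,4,"d7c.png")
im=camera("scene");crop(im,220,150,350,270,5,"s7c.png")
```

```text
8.3333 [ 0.63901179 -0.10308847  0.17311774] [[-1.500e-03  9.011e-01 -4.337e-01]
 [ 2.000e-04 -4.337e-01 -9.011e-01]
 [-1.000e+00 -1.500e-03  5.000e-04]] 0.02237627306440455 [-0.12424732  0.15411222 -5.10088965] [ 0.16830936 -0.06511568  0.03174979]
```

View pics/d7c.png

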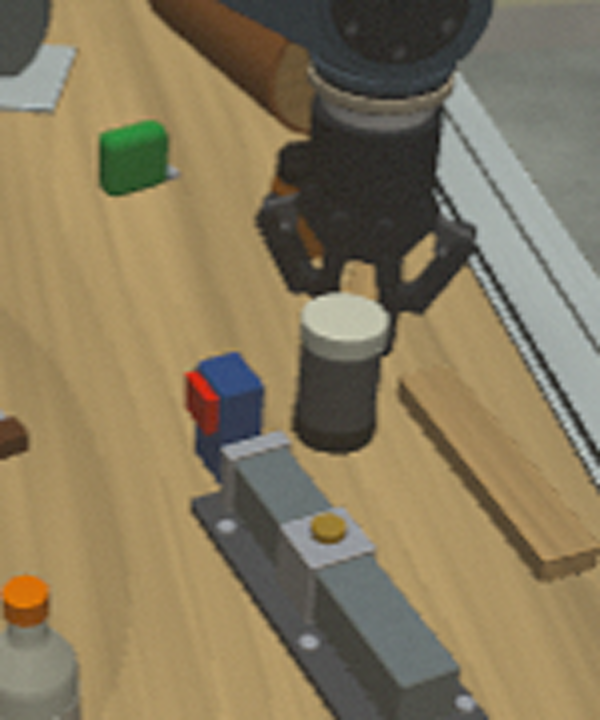

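View pics/s7c.png

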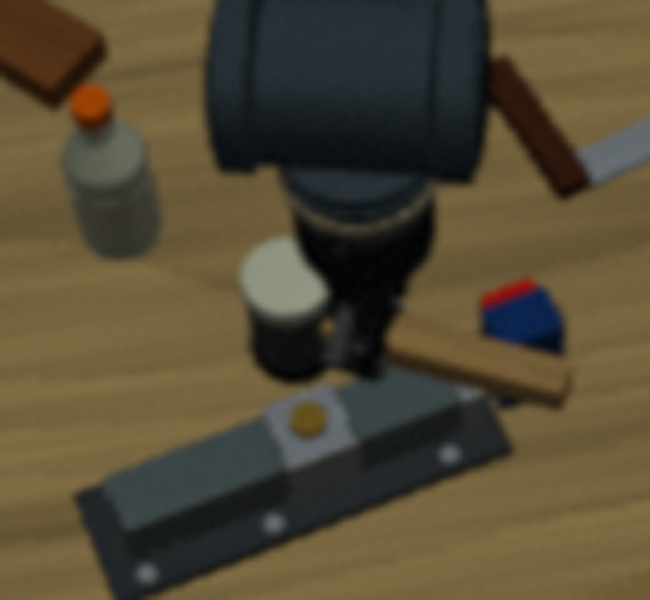

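Request:
carry_out(
  targets=[0, 0, -0.01, -0.0095, 0, 0, 0, -0.018, -0.0175, 0, 0, 0, -0.0262, -0.0253, 0, 0, 0, -0.0262, -0.0253, 0, 0, 0, -0.0262, -0.0253, 0, 0, 0, -0.0262, -0.0253, 0, 0, 0, -0.0262, -0.0253, 0, 0, 0, -0.0262, -0.0253, 0, 0, 0, -0.0262, -0.0253, 0, 0, 0, -0.0262, -0.0253, 0, 0, 0, -0.0262, -0.0253, 0, 0, 0, -0.0262, -0.0253, 0, 0, 0, -0.018, -0.0175, 0, 0, 0, -0.01, -0.0095, 0, 0, 0, -0.004, -0.004, 0, 0, 0, 0, 0, 0, 0, 0.02, 0, 0, 0, 0, 0.03, 0, 0, 0, 0, 0.03, 0, 0, 0, 0, 0.02, 0, 0, 0],
)

```text
time_s: 10.1
position: [0.484, 0.3148, 0.0717]
eef_rot: [[-0.002, 0.9, -0.435], [-0.001, -0.435, -0.9], [-1.0, -0.001, 0.002]]
ft_force: [-0.5, -0.2, -5.1]
finger_gap: 0.0226
```

Request:
carry_out(
  targets=[0, 0.012, 0, 0, 0, 0, 0.006, 0, 0, 0, 0, 0, 0, 0, 0, 0, 0, 0, 0, 0],
)

```text
time_s: 10.43
position: [0.485, 0.3167, 0.0572]
eef_rot: [[0.001, 0.901, -0.434], [0.001, -0.434, -0.901], [-1.0, 0.001, -0.001]]
ft_force: [0.3, 0.8, -4.1]
finger_gap: 0.0226
```

Run:
```python
from h import *
s=sense();print(s["time_s"],s["position"],s["eef_rot"].round(4),s["finger_gap"],s["ft_force"],s["torque"])
im=camera("side");cv2.imwrite("pics/d8.png",im);crop(im,210,70,350,180,5,"d8c.png")
```

```text
10.4333 [0.4850379  0.31671731 0.05718494] [[ 1.100e-03  9.009e-01 -4.341e-01]
 [ 5.000e-04 -4.341e-01 -9.009e-01]
 [-1.000e+00  8.000e-04 -1.000e-03]] 0.022571781614087707 [ 0.25630997  0.7945099  -4.09659956] [ 0.20493905 -0.10978145  0.00747332]
```

View pics/d8c.png

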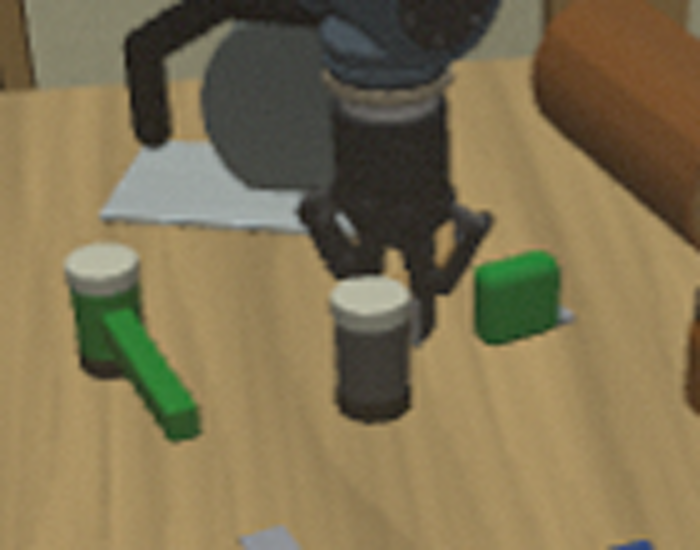

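Request:
carry_out(
  targets=[0, 0.012, 0, 0, 0, 0, 0.01, 0, 0, 0, 0, 0.006, 0, 0, 0, 0, 0.002, 0, 0, 0, 0, 0.002, 0, 0, 0, 0, 0.001, 0, 0, 0, 0, 0, 0, 0, 0],
)

```text
time_s: 11.07
position: [0.4843, 0.3169, 0.0232]
eef_rot: [[0.0, 0.901, -0.434], [-0.0, -0.434, -0.901], [-1.0, 0.0, -0.0]]
ft_force: [1.0, 0.2, -5.0]
finger_gap: 0.0224
```

Request:
carry_out(
  targets=[0, 0.0015, 0, 0, 0, 0, 0.0015, 0, 0, 0, 0, 0.001, 0, 0, 0, 0, 0, 0, 0, 0],
)

```text
time_s: 11.4
position: [0.4848, 0.3175, 0.0214]
eef_rot: [[0.001, 0.901, -0.434], [0.001, -0.434, -0.901], [-1.0, 0.001, -0.001]]
ft_force: [-5.4, -0.5, 18.4]
finger_gap: 0.0224
```

Request:
carry_out(
  targets=[0, -0.002, 0, 0, 0, 0, 0, 0, 0, 0, 0.2, 0, 0, 0, 0, 0.3, 0, 0, 0, 0, 0.4, 0, 0, 0, 0, 0.6, 0, 0, 0, 0, 0.8, 0, 0, 0, 0, 1, 0, 0, 0, 0, 1, 0, 0, 0, 0, 1, 0, 0, 0, 0],
)

```text
time_s: 12.23
position: [0.4842, 0.3168, 0.0212]
eef_rot: [[-0.0, 0.901, -0.434], [-0.0, -0.434, -0.901], [-1.0, -0.0, 0.0]]
ft_force: [0.0, 0.1, 0.2]
finger_gap: 0.0857
```

Run:
```python
from h import *
s=sense();print(s["time_s"],s["position"],s["finger_gap"],s["ft_force"])
im=camera("wrist");cv2.imwrite("pics/w9.png",im)
im=camera("side");crop(im,210,70,350,180,5,"d9c.png")
```

```text
12.2333 [0.48422464 0.31683842 0.02124967] 0.08567613464684777 [0.00458917 0.0719816  0.18951571]
```

View pics/w9.png

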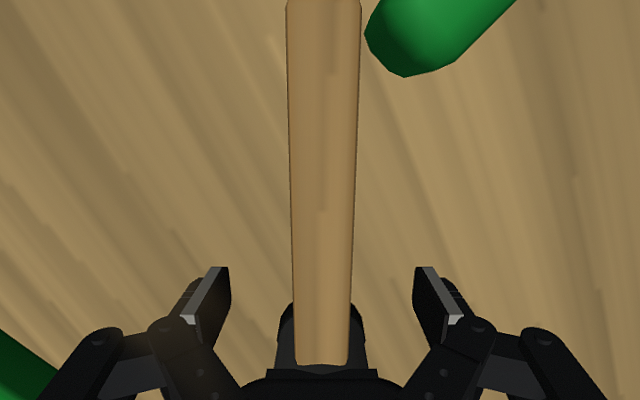

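View pics/d9c.png

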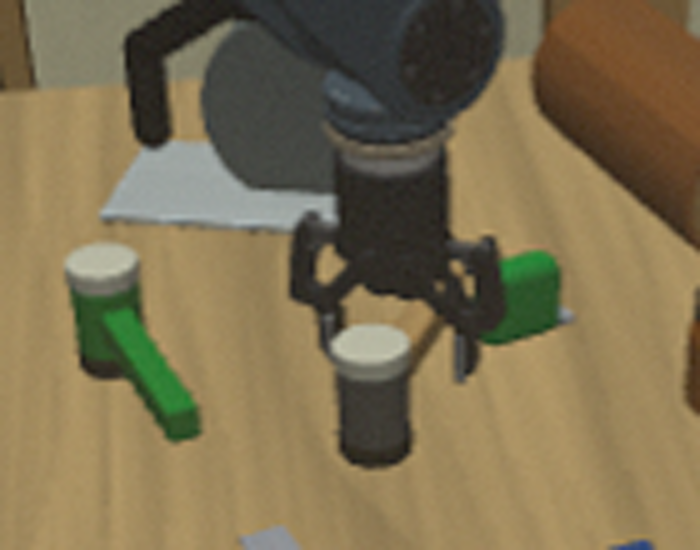

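Request:
carry_out(
  targets=[1, -0.02, 0, 0, 0, 1, -0.04, 0, 0, 0, 1, -0.04, 0, 0, 0, 1, -0.04, 0, 0, 0, 1, -0.04, 0, 0, 0, 1, -0.02, 0, 0, 0, 1, 0, 0.021, 0.023, 0, 1, 0, 0.025, 0.028, 0, 1, 0, 0.025, 0.028, 0, 1, 0, 0.025, 0.028, 0, 1, 0, 0.025, 0.028, 0, 1, 0, 0.025, 0.028, 0, 1, 0, 0.025, 0.028, 0, 1, 0, 0.025, 0.028, 0, 1, 0, 0.02, 0.02, 0, 1, 0, 0.015, 0.015, 0, 1, 0, 0, 0, -6.7, 1, 0, 0, 0, -6.7, 1, 0, 0, 0, -6.7, 1, 0, 0, 0, -6.7],
)

```text
time_s: 14.0
position: [0.5822, -0.0124, 0.2212]
eef_rot: [[-0.0, 1.0, 0.025], [0.0, 0.025, -1.0], [-1.0, -0.0, -0.0]]
ft_force: [0.1, 0.1, -0.0]
finger_gap: 0.0854
```

Request:
carry_out(
  targets=[1, 0, 0, 0, -6.7, 1, 0, 0, 0, -6.7, 1, 0, 0, 0, 0, 1, 0, 0, 0, 0],
)

```text
time_s: 14.33
position: [0.5822, -0.0121, 0.2213]
eef_rot: [[-0.0, 0.969, 0.247], [0.0, 0.247, -0.969], [-1.0, -0.0, -0.0]]
ft_force: [0.2, -1.0, 0.1]
finger_gap: 0.0851
```

Run:
```python
from h import *
s=sense();print(s["time_s"],s["position"],s["eef_rot"].round(4),s["qpos"].round(3))
I=camera_info("wrist");np.save("w10.npy",I["view"])
im=camera("wrist");cv2.imwrite("pics/w10.png",im);crop(im,250,140,390,330,4*.75,"w10c.png")
```

```text
14.3333 [ 0.58219655 -0.01212654  0.22125479] [[-1.00e-04  9.69e-01  2.47e-01]
 [ 0.00e+00  2.47e-01 -9.69e-01]
 [-1.00e+00 -1.00e-04 -0.00e+00]] [-0.101  0.419  1.576 -0.     1.146 -0.35 ]
```

View pics/w10.png

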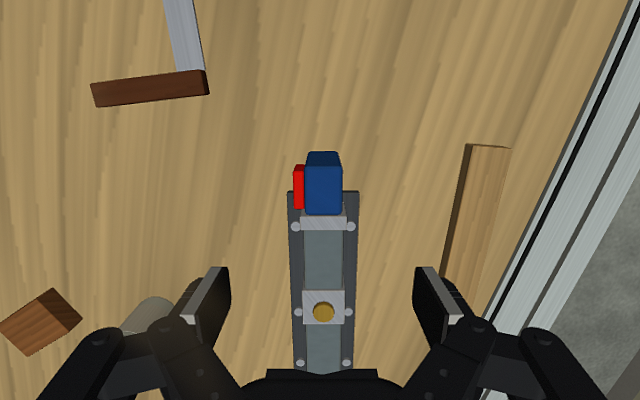

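View pics/w10c.png

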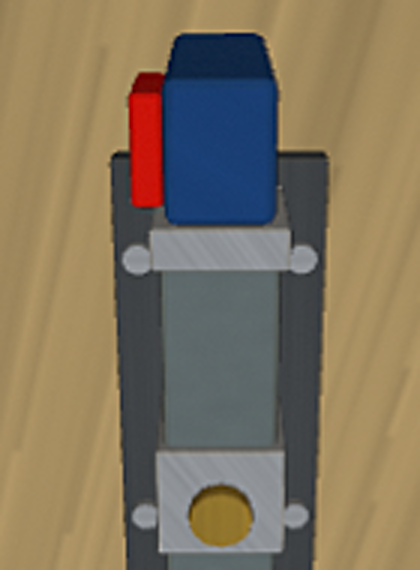

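Run:
```python
from h import *
I=camera_info("wrist");I["view"]=np.load("w10.npy");s=sense();R=s["eef_rot"];p=s["position"]
f=lambda u,v:(250+(u+.5)/3-.5,140+(v+.5)/3-.5)
P=[onplane(I,f(*a),.094) for a in((163,80),(275,80),(276,222),(166,222))]
for q in P: print(q.round(4),(R.T@(q-p)).round(4))
c=np.mean(P,0);print("centre",c,R.T@(c-p))
pin=onplane(I,f(220,516),.072);print("pin",pin,R.T@(pin-p), "dist",np.linalg.norm((c-pin)[:2]), "ang",np.degrees(np.arctan2(*(c-pin)[[1,0]])))
a=onplane(I,f(162,270),.058);b=onplane(I,f(163,446),.058);print("tube L",np.degrees(np.arctan2(*(a-b)[[1,0]])))
a=onplane(I,f(280,270),.058);b=onplane(I,f(280,446),.058);print("tube R",np.degrees(np.arctan2(*(a-b)[[1,0]])))
a=onplane(I,f(113,155),.012);b=onplane(I,f(127,565),.012);print("plate L",np.degrees(np.arctan2(*(a-b)[[1,0]])))
a=onplane(I,f(327,155),.012);b=onplane(I,f(313,565),.012);print("plate R",np.degrees(np.arctan2(*(a-b)[[1,0]])))
```

```text
[0.5607 0.0085 0.094 ] [ 0.1273 -0.0157 -0.0254]
[0.5916 0.0164 0.094 ] [ 0.1273  0.0162 -0.0253]
[ 0.6033 -0.0251  0.094 ] [0.1273 0.0173 0.0177]
[ 0.5715 -0.0332  0.094 ] [ 0.1273 -0.0156  0.0177]
centre [ 0.58178619 -0.0083443   0.094     ] [ 0.12727629  0.00052729 -0.00381101]
pin [ 0.61739669 -0.14721618  0.072     ] [0.14927182 0.00081304 0.13955433] dist 0.14336494052321525 ang 104.38229544168738
tube L 103.4914969528876
tube R 105.53231151269739
plate L 104.09570255315384
plate R 104.58899657172925
```

Request:
carry_out(
  targets=[1, 0.02, -0.0005, -0.005, 0, 1, 0.03, 0, 0, 0, 1, 0.03, 0, 0, 0, 1, 0.03, 0, 0, 0, 1, 0.025, 0, 0, 0, 1, 0.02, 0, 0, 0, 1, 0.01, 0, 0, 0, 1, 0.003, 0, 0, 0, 1, 0, 0, 0, 0, 0, 0, 0, 0, 0, 0, 0, 0, 0, 0, 0, 0, 0, 0, 0, 0, 0, 0, 0, 0, 0, 0, 0, 0, 0, 0, 0, 0, 0, 0, 0, 0, 0, 0, 0],
  squeeze=60,
)

```text
time_s: 15.72
position: [0.5823, -0.007, 0.0548]
eef_rot: [[0.004, 0.968, 0.249], [0.0, 0.249, -0.968], [-1.0, 0.004, 0.0]]
ft_force: [8.8, 4.9, 5.5]
finger_gap: 0.0336
```

Run:
```python
from h import *
s=sense();print(s["time_s"],s["position"],s["eef_rot"].round(4),s["finger_gap"],s["ft_force"])
im=camera("wrist");cv2.imwrite("pics/w11.png",im)
```

```text
15.7167 [ 0.58231351 -0.0070286   0.05475234] [[ 3.800e-03  9.684e-01  2.494e-01]
 [ 5.000e-04  2.494e-01 -9.684e-01]
 [-1.000e+00  3.800e-03  5.000e-04]] 0.03363869792338231 [8.81219633 4.87360828 5.54638575]
```

View pics/w11.png

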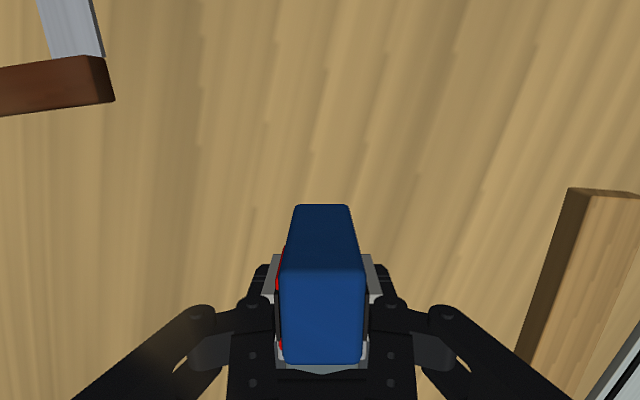

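Request:
carry_out(
  targets=[0, 0, 0.001, -0.002, 0, 0, 0, 0, -0.005, 0, 0, 0, 0, -0.008, 0, 0, 0, 0, -0.01, 0, 0, 0, 0, -0.01, 0, 0, 0, 0, -0.01, 0, 0, 0, 0, -0.01, 0, 0, 0, 0, -0.005, 0, 0, 0, 0, 0, 0],
)

```text
time_s: 16.52
position: [0.5672, 0.0515, 0.0547]
eef_rot: [[0.002, 0.968, 0.25], [-0.0, 0.25, -0.968], [-1.0, 0.002, 0.001]]
ft_force: [2.6, -1.9, 9.6]
finger_gap: 0.0335
```

Run:
```python
from h import *
s=sense();print(s["time_s"],s["position"],s["eef_rot"].round(4),s["finger_gap"],s["ft_force"],s["eef_rot"].T@s["ft_force"])
im=camera("wrist");cv2.imwrite("pics/w12.png",im)
im=camera("side");crop(im,280,90,430,270,4,"d12c.png")
```

```text
16.5167 [0.56719812 0.05146676 0.05471597] [[ 1.800e-03  9.682e-01  2.500e-01]
 [-1.000e-04  2.500e-01 -9.682e-01]
 [-1.000e+00  1.700e-03  5.000e-04]] 0.033476475893575074 [ 2.6150025  -1.9425924   9.56158397] [-9.55679223  2.06268707  2.53945576]
```

View pics/d12c.png

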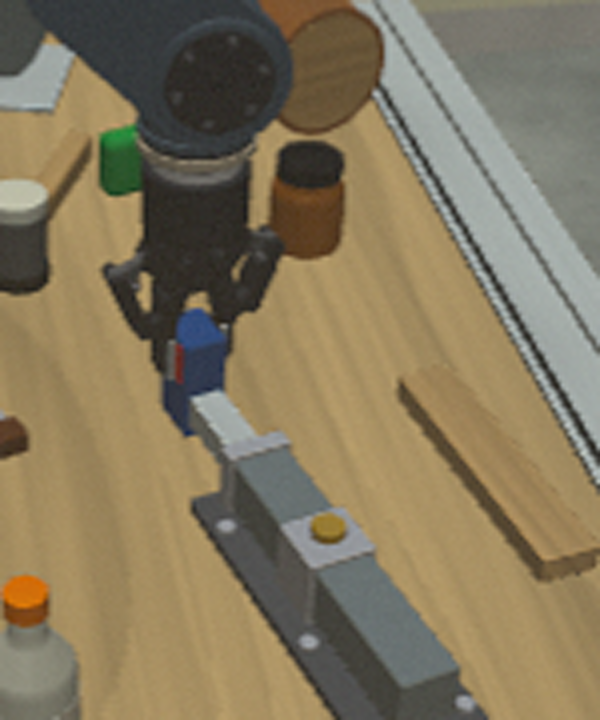

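Request:
carry_out(
  targets=[0, -0.001, 0, -0.005, 0, 0, 0, 0, -0.01, 0, 0, 0, 0, -0.01, 0, 0, 0, 0, -0.01, 0, 0, 0, 0, -0.01, 0, 0, 0, 0, -0.01, 0, 0, 0, 0, -0.01, 0, 0, 0, 0, -0.006, 0, 0, 0, 0, -0.004, 0, 0, 0, 0, -0.003, 0, 0, 0, 0, -0.002, 0, 0, 0, 0, 0, 0, 0, 0, 0, 0, 0],
)

```text
time_s: 17.7
position: [0.5473, 0.1281, 0.0548]
eef_rot: [[0.002, 0.968, 0.249], [-0.0, 0.249, -0.968], [-1.0, 0.001, 0.0]]
ft_force: [7.6, -2.8, -1.3]
finger_gap: 0.0333
```

Run:
```python
from h import *
s=sense();p=s["position"];d=p-np.array([.5823,-.0070,.0548]);print(s["time_s"],p,s["finger_gap"],s["eef_rot"].T@s["ft_force"], "moved",s["eef_rot"].T@d)
```

```text
17.7 [0.54734753 0.1280833  0.05480341] 0.03331926416431329 [1.2691319  6.64834196 4.61953109] moved [-6.89765220e-05 -1.68234835e-04 -1.39531863e-01]
```

Request:
carry_out(
  targets=[0, 0, 0, -0.0015, 0, 0, 0, 0, -0.0015, 0, 0, 0, 0, 0, 0, 0, 0, 0, 0, 0],
)

```text
time_s: 18.03
position: [0.5472, 0.1289, 0.0548]
eef_rot: [[0.002, 0.969, 0.249], [-0.003, 0.249, -0.969], [-1.0, 0.001, 0.003]]
ft_force: [10.8, -20.7, -2.0]
finger_gap: 0.0334
```

Run:
```python
from h import *
s=sense();p=s["position"];d=p-np.array([.5823,-.0070,.0548]);print(s["time_s"],p,s["finger_gap"],s["eef_rot"].T@s["ft_force"], "moved",s["eef_rot"].T@d)
im=camera("wrist");cv2.imwrite("pics/w13.png",im)
im=camera("side");cv2.imwrite("pics/d13.png",im);crop(im,220,90,430,270,3.5,"d13c.png")
im=camera("scene");cv2.imwrite("pics/s13.png",im)
```

```text
18.0333 [0.54716085 0.12886573 0.05477814] 0.03341716760825328 [ 2.09300815  5.31387703 22.75138611] moved [-0.00039905 -0.00020853 -0.1403355 ]
```

View pics/d13c.png

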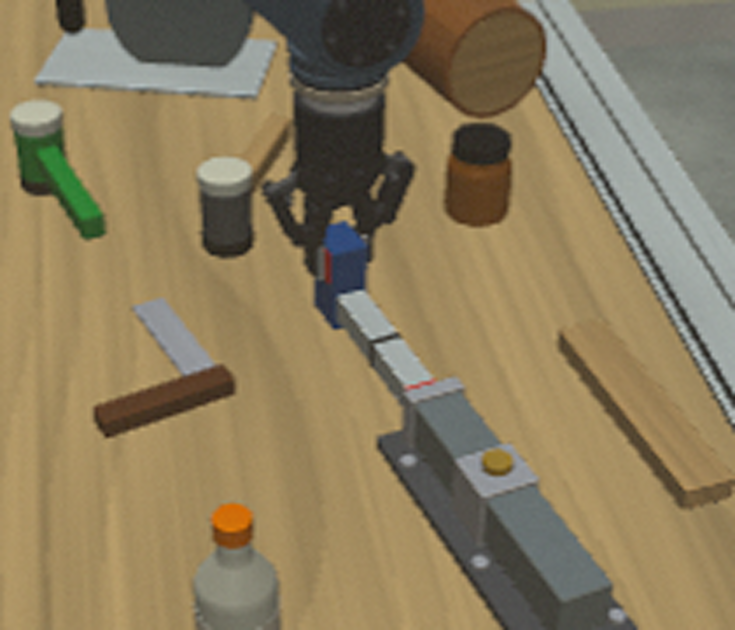

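View pics/s13.png

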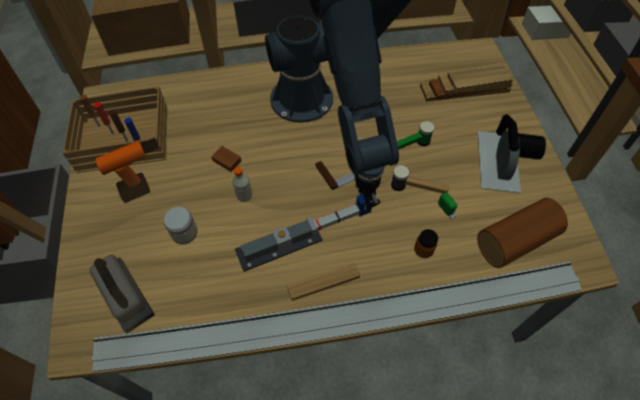

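View pics/w13.png

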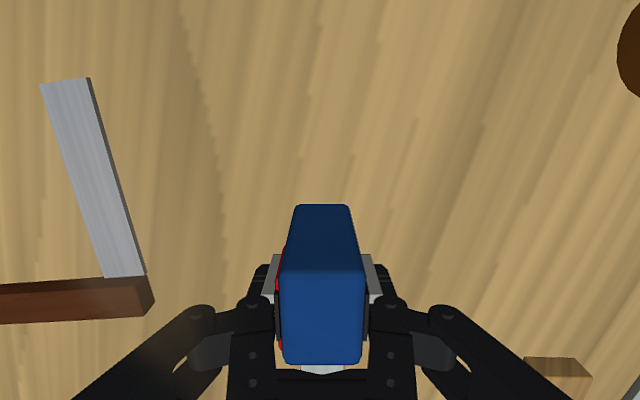

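Request:
carry_out(
  targets=[0, 0, 0, 0.001, 0, 0, 0, 0, 0, 0, 0, 0, 0, 0, 0, 0, 0, 0, 0, 0, 0, 0, 0, 0, 0, 0, 0, 0, 0, 0],
)

```text
time_s: 18.68
position: [0.5472, 0.1287, 0.0548]
eef_rot: [[0.002, 0.969, 0.249], [-0.001, 0.249, -0.969], [-1.0, 0.001, 0.002]]
ft_force: [10.2, -11.6, -2.0]
finger_gap: 0.0336
```

Run:
```python
from h import *
s=sense();p=s["position"];d=p-np.array([.5823,-.0070,.0548]);print(s["time_s"],s["finger_gap"],s["eef_rot"].T@s["ft_force"], "moved",s["eef_rot"].T@d,s["dq"].round(4))
print(finish_job())
```

```text
18.6833 0.0335537412480694 [ 2.08205076  6.95809906 13.7112082 ] moved [-0.00022265 -0.00025043 -0.14018526] [ 0.0002  0.0011  0.0024 -0.0002 -0.0016  0.    ]
the job is handed in; nothing more can be done
None
```

The job is done and handed in at 18.7 s. I pressed the pin down with the mallet, stood the mallet back on its face where it had been, pinched the button in, and pulled the block out to its second stop. The gripper is still holding it there. `finish_job` gives no verdict, so these are my own checks:

- **Bar:** the tool travelled 140.2 mm. The resisting force jumped from 4.6 to 22.8 N, which is the end stop. I backed off 1 mm, and it now holds against 13.7 N with the arm still. The finger gap reads 33.6 mm with the button in.
- **Pin:** the downward push reached about 30 N as it bottomed. Its cap then dropped about 4.3 px in the side view, roughly what a full 16 mm drive should show. I judged this from the picture and the force, since the joint value can't be read.
- **Mallet:** it looks upright on the bench in the last pictures, with its handle clear of the block. The force reading went to zero when I let go.
- **Bystanders:** none looks moved in the last scene picture. I checked them by eye only.
- **Disagreement:** points found from the scene and side cameras together came out about 4 to 9 mm low in height, though within about 1.5 mm level. I used the given heights instead.

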